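# Slide the card carrier under the encoder's spring

## Robot

A 7-joint arm with a two-finger parallel gripper is mounted at the origin on the work surface. World frame = base frame: x ahead of the robot, y to its left, z up, the work surface at z = 0. Lengths are in mm, angles in rad, forces in N, time in s.
With the tool pointing down it reaches from about 400 to 900 mm from the base axis. Payload 5.6 kg.
Tool frame: the origin (TCP) lies midway between the tips of the shut fingers; the grasp point (between the pads) lies 19 mm behind it; x points along the fingers, y is the direction in which the jaws open and shut, and the axes are right-handed (so a half turn about x gives the same grasp; the last joint's range is limited). The gripper opens to 92 mm and grips with 3 to 60 N. Pads are 20 mm wide; open, the fingers measure 128 mm over their backs; the gripper's body (75 mm by 189 mm) begins 69 mm behind the grasp point.
Start: joints at [1.129, 0.468, -0.012, 1.603, 0.006, 1.071, -0.056], TCP at [252.364, -599.017, 214.592] pointing down, gripper open.
Joint ranges: [-2.53, 2.53], [-0.31, 2.02], [-1.57, 1.55], [0.28, 2.44], [-1.29, 4.43], [0.15, 1.84], [-2.92, 2.92]. Speed limits (rad/s): [2.57, 2.57, 3.14, 3.14, 3.14, 3.14, 3.14].

## Interface

Orientations are given as a rotation vector (axis times angle).
In Python, from cell import robot, grip, kin, viewer gives the robot as it stands. Calls block until the motion is done:
- robot.movep(position, orientation): joint-space move of the TCP to a pose.
- robot.servo_line(position, feed=150, rotation=None): straight line of the TCP; rotation=None keeps the orientation; feed is the mean speed in mm/s.
- robot.goto_joints(angles): joint-space move.
- grip(opening, newtons=None): opening from 0.0 (shut) to 1.0 (fully open); newtons is the grip in N (None keeps the last); returns when the fingers have stopped.
- robot.hold(seconds).
- kin.ik(position, orientation): joint angles nearest the present ones, or None.
- robot.observe(): the state.
- viewer.read_camera(name): name is "scene" or "top" or "wrist"; returns the picture (400x640x3 uint8, red, green, blue); there is no depth.
- viewer.camera_info(name): a dict with "camera_matrix" (3x3 intrinsics, pixels), "R" (3x3) and "t" (3): a world point X has camera coordinates R X + t. Camera axes: x right, y down, z forward; pixel columns grow to the right and rows downward; lengths in mm; the calibration is good to about 2 mm. A picture is of the moment at which its call begins: read the wrist's pose just before it. camera_info takes no time and is no camera call; for the wrist camera it gives the pose at the moment of the call.
A pose or a line that the arm cannot do raises robot.IKError and nothing moves.
- robot.job_done(): hands the job in, once; it reports no verdict.
Trained networks look in the newest picture that a camera, given by its name, has taken for a name from the list of things; names that differ only in an ending like _2 or _b are one class to them, and where a whole thing is asked for, a point or a joint stands for the part that bears it (a point fixed in the world has none). Each returns a list of dicts, best first, with "confidence" (0 to 1); they miss things now and then, are a little off and sometimes report something else, mostly with a low value. They report only what shows in the picture. A call takes as long as a camera call. They do not tell look-alikes from the thing itself.
- viewer.silhouettes(name, camera): "mask" (400x640 bool, what is visible of it).
- viewer.pinpoint(name, camera): "at" ([x, y, z] in mm, in the coordinates of the camera as it stood for that picture, good to about 4 mm: a listed point, or the origin of a listed thing).
The state is a dict: "t": time; "joints": joint angles; "joint_velocities": joint speeds; "joint_torque": joint torques, N m; "tcp_pos": TCP position; "tcp_rot": TCP orientation; "contact_force": force on the tool from outside, world axes, zero at the start; "wrist_torque": the same for the moment, N m; "grip_width": opening from 0.0 (shut) to 1.0 (fully open).
Only numpy, scipy, OpenCV 4.12 (cv2) and the standard library are available. Lean on these libraries where they do the work, as an engineer would, in place of code of your own. Each camera call takes 0.05 s, during which the arm holds its last target.

## Task

Load the card encoder: with your fingertips press the black card carrier down firmly on its ribbed thumb pad so that the sprung plate under it sinks, and while keeping it down slide it forward under the bridge and the leaf spring until it is fully home against the end stop and the lift plate has sprung up behind it. Only press and push it: never pick it up or tip it. Leave everything else on the table where it stands, and take your hand away at the end.

Things in the scene. Friction and masses are not known exactly. Their poses are not given: they have to be found in the camera images.
- dock: Card encoder, fixed grey unit 256 mm long (x=-76 to 180), 124 mm wide. Origin: on the table surface under the loading area; x = the way the carrier slides in, z up. A channel runs along x: flat bed 20 mm above the table, 73 mm wide between rails whose tops are 32 mm above the table. A rigid bridge and a leaf spring cross it; a black head 54 mm high closes it, its face at x=122 mm being the end stop.
- bridge (a point): Middle of the underside of the rigid aluminium bridge across the channel, dock x=72 mm, 32 mm above the table. The bridge spans x=66 to 78 mm; its top is 42 mm, its posts 47 mm above the table. The near side of it is open from above.
- carrier: Loose black card carrier lying on the lift plate in the channel: plate 100 x 70 x 8 mm, 120 g. Origin: centre of its underside; +x is its nose, pointing along dock +x. A crosswise thumb ridge 6 mm high stands on top at x=-16 to -10 mm; behind it is the ribbed thumb pad, a white card before it. At the start its top is 36 mm above the table (4 mm too high for the bridge), origin at dock x=-22 to -2 mm.
- press_pad (a point): Point on the carrier: middle of the thumb pad (34 mm long, 70 mm wide) on its top face, 33 mm behind the carrier's centre, 8 mm above its underside. Pushed forward, a fingertip on the pad ends up against the thumb ridge, 17 mm ahead of this point. Held down, it takes about 10 to 15 N forward to slide.
- home (a point): Point fixed on the dock bed at dock x=72, y=0, 20 mm above the table: here lies the carrier's origin when it is fully home, its nose against the end stop.
- lift_plate (a joint): Sprung steel plate in the bed under the loading area (dock x=-66 to 18 mm, 62 mm wide). 0 = risen, top 8 mm above the bed; 0.008 m = pressed flush with the bed. It yields from 7 N and is fully down at about 13.5 N; pressed over the plate, the carrier sinks level. Once the carrier's tail has passed (carrier origin beyond dock x=68 mm) it springs up behind the tail.
- leaf (a joint): Steel leaf spring behind the bridge, 32 mm wide, hinged at dock x=79 mm, 41 mm above the table, sloping down to its free end near dock x=111 mm. 0 = at rest, end about 25 mm above the table; about 0.1 rad when it rides on the carrier, pressing with about 4 N. It yields by itself as the nose is pushed under it.
- lens_cap: Loose black lens cap, 58 mm across, 8 mm thick, lying flat beside the dock. Bystander.
- usb_stick: Loose grey memory stick, about 53 x 18 x 9 mm, beside the dock. Bystander.
- stapler: Loose black stapler, 130 x 34 mm, 57 mm high, origin under its middle. Bystander.
- mug: Loose white mug, 76 mm across, 90 mm high. Bystander.
- glue: Loose white glue bottle, 38 mm across, 95 mm high. Bystander.
- stamp: Loose hand stamp, 62 x 30 mm, 70 mm high, wooden knob on top. Bystander.
- card_box: Loose clear box of blank cards, 100 x 66 mm, 45 mm high. Bystander.
Things that resemble listed ones, but are neither listed nor needed, are in the scene too. What is shaped like the carrier but purple or red is not meant.

How it is judged:
By the outcome, as a careful person would: the job done as asked, in the order asked, and still so for the second after the job is handed in, with the robot touching nothing.
It also fails if it takes over 40 s, if anything falls off the work surface, if the arm or the gripper's body presses on something with over 40 N, if the wrist force passes 120 N, or if a joint passes its speed limit or range.

## Working session

There is one attempt and no reset: what is moved stays moved. The work goes in short steps, each a Python script; the robot and the scene stay as the last script left them, time stands still between calls to the robot, and variables do not carry over. Pictures are saved under pics/ and viewed, and the job is handed in when it is done.

```bash
ls; mkdir -p pics; python3 - <<'E'
from cell import robot, grip, kin, viewer
import cv2
o=robot.observe();print(o['t'],o['tcp_pos'],o['tcp_rot'],o['contact_force'],o['grip_width'])
for n in("scene","top"):
    im=viewer.read_camera(n);cv2.imwrite(f'pics/{n}0.png',im[:,:,::-1])
    ci=viewer.camera_info(n)
    for k in("dock","carrier","press_pad","bridge","home","stapler","mug","glue"):
        try:
            for d in viewer.pinpoint(k,n)[:3]:
                print(n,k,round(d['confidence'],2),(ci['R'].T@(d['at']-ci['t'])).round(1))
        except Exception as e: print(k,e)
print(robot.observe()['t'])
E
```

```text
pics
0.0 [ 252.08771789 -598.47809554  213.64477746] [ 2.00265355  0.4064686  -2.00358044] [0.47055398 0.35849499 0.00552714] 0.9993997370396438
scene dock 0.61 [500.8  69.4   2.3]
scene carrier 0.86 [492.4  65.7  27. ]
scene carrier 0.6 [395.9 -95.1  -0.7]
scene carrier 0.59 [325.9  95.   -4.5]
scene press_pad 0.76 [ 419.8 -113.6    9.5]
scene press_pad 0.73 [454.6  64.1  33.7]
scene press_pad 0.34 [470.7 170.2  -0.8]
scene bridge 0.83 [573.6  73.5  33.8]
scene home 0.93 [574.9  67.7  24.1]
scene stapler 0.72 [552.5 382.6  -2.4]
scene stapler 0.53 [469.3 171.5  -3.9]
scene mug 0.98 [ 630.  -409.3   -4.4]
scene glue 0.72 [391.2 381.7  -2.7]
top dock 0.7 [501.5  62.4   1.2]
top carrier 0.82 [326.2  97.8   1.7]
top carrier 0.73 [578.2  71.8  23.3]
top carrier 0.69 [484.1  66.2  25.2]
top press_pad 0.9 [450.4  61.3  34.5]
top press_pad 0.81 [356.8  91.9   7. ]
top press_pad 0.71 [ 416.8 -114.8    7.3]
top bridge 0.84 [569.3  75.7  32.1]
top home 0.84 [574.6  73.6  23.7]
top home 0.72 [572.   73.6  33.9]
top stapler 0.81 [550.6 380.7   2.7]
top mug 0.85 [ 625.6 -403.2    2.9]
top glue 0.78 [393.  380.7   3.6]
0.9
```

View pics/scene0.png

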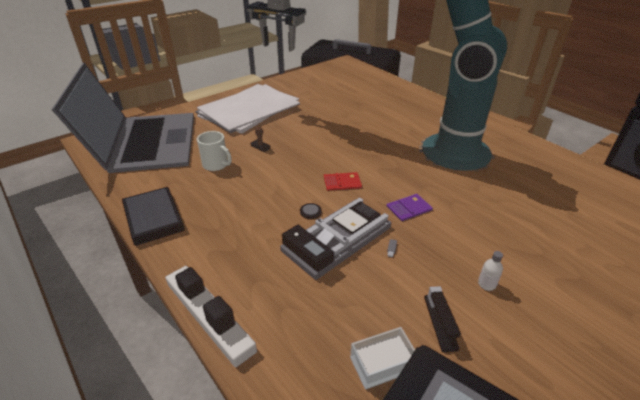

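View pics/top0.png

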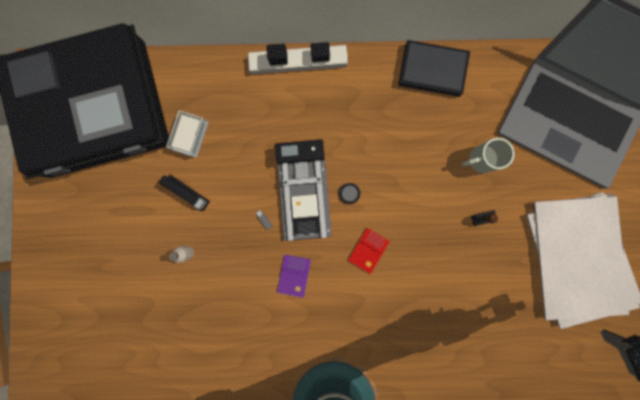

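Candidates: purple (top 294,276), red (369,250), and black in the dock channel (304,212). Only the black one in the dock fits. I'll confirm it and measure with the wrist camera from above.

```bash
cat > h.py <<'E'
from cell import robot, grip, kin, viewer
import cv2, numpy as np
from scipy.spatial.transform import Rotation as Ro
def ori(yaw,s=1):
    x=np.array([0,0,-1.]);y=s*np.array([-np.sin(yaw),np.cos(yaw),0]);return Ro.from_matrix(np.c_[x,y,np.cross(x,y)]).as_rotvec()
def proj(ci,P):
    c=np.atleast_2d(P)@np.array(ci['R']).T+ci['t'];p=c@np.array(ci['camera_matrix']).T;return p[:,:2]/p[:,2:]
def unproj(ci,px,z):
    d=np.array(ci['R']).T@np.linalg.solve(ci['camera_matrix'],[px[0],px[1],1]);o=-np.array(ci['R']).T@ci['t']
    return o+d*(z-o[2])/d[2]
E
python3 - <<'E'
from h import *
print(Ro.from_rotvec(robot.observe()['tcp_rot']).as_matrix().round(2))
im=cv2.imread('pics/top0.png')[120:300,240:400]
cv2.imwrite('pics/crop0.png',cv2.resize(im,None,fx=3.3,fy=3.3,interpolation=cv2.INTER_CUBIC))
for s in(1,-1):print(s,kin.ik([450,63,300],ori(0.06,s)))
s=1 if kin.ik([450,63,300],ori(0.06,1)) is not None else -1
qs={s:kin.ik([450,63,300],ori(0.06,s)) for s in(1,-1)}
q0=robot.observe()['joints']
s=min([k for k in qs if qs[k] is not None],key=lambda k:np.abs(np.array(qs[k])-q0).max())
robot.movep([450,63,300],ori(0.06,s)); grip(0.0)
robot.hold(.2)
ci=viewer.camera_info("wrist");im=viewer.read_camera("wrist");cv2.imwrite('pics/w0.png',im[:,:,::-1])
import pickle;pickle.dump(ci,open('w0.pkl','wb'))
for k in("dock","carrier","press_pad","bridge","home"):
    for d in viewer.pinpoint(k,"wrist")[:2]:print(k,round(d['confidence'],2),(ci['R'].T@(d['at']-ci['t'])).round(1))
o=robot.observe();print(s,o['t'],o['tcp_pos'],o['contact_force'])
E
```

```text
[[-0.    0.39 -0.92]
 [-0.   -0.92 -0.39]
 [-1.    0.    0.  ]]
1 [ 0.74491874  0.15831045 -1.03042362  1.90596206  0.14814183  1.15774767
  1.2910272 ]
-1 [ 0.45106803  0.09950335 -0.69724435  1.91818685  0.07000458  1.14793971
 -1.78329949]
carrier 0.89 [325.4  96.9   1.5]
carrier 0.74 [490.   63.4  25.7]
press_pad 0.92 [ 419.4 -116.9   11. ]
press_pad 0.76 [358.4  86.9   9.9]
home 0.92 [572.1  68.9  18.9]
1 5.2167 [450.00378219  62.98838909 300.00427679] [-0.41884474  0.18169649 -0.10375365]
```

View pics/crop0.png

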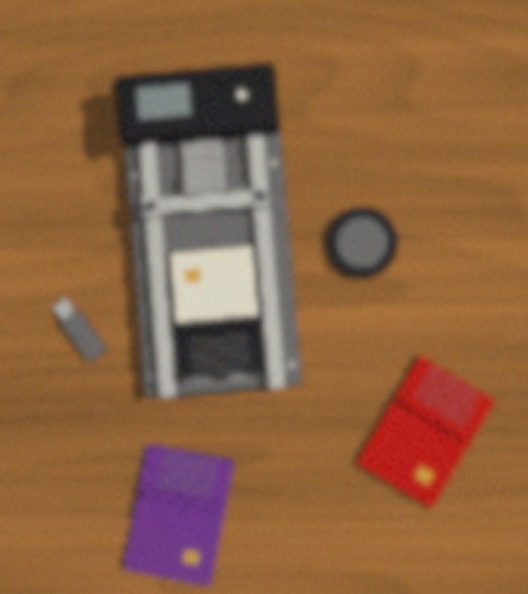

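View pics/w0.png

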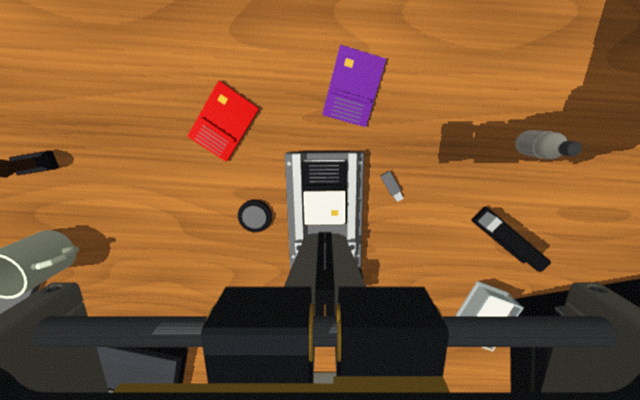

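The wrist picture shows the black carrier, with its ribbed pad at (325,172) and white card at (325,208), in the grey dock. The purple and red ones lie loose outside it. Next I'll fit the dock pose by overlaying the model.

```bash
cat > ov.py <<'E'
from h import *
import sys,pickle
x,y,yaw,cx=map(float,sys.argv[1:5])
def D(P):
    P=np.atleast_2d(P).astype(float);c,s=np.cos(yaw),np.sin(yaw)
    return np.c_[x+c*P[:,0]-s*P[:,1],y+s*P[:,0]+c*P[:,1],P[:,2]]
def rect(a,b,w,z):return [[a,-w,z],[b,-w,z],[b,w,z],[a,w,z]]
polys=[(rect(-76,180,62,0),(0,255,0)),(rect(-76,122,36.5,32),(255,255,0)),(rect(122,180,62,54),(0,0,255)),(rect(66,78,36.5,42),(255,0,255)),(rect(cx-50,cx+50,35,36),(0,255,255)),(rect(cx-16,cx-10,35,42),(0,128,255))]
for f,ci,(r0,r1,c0,c1),k in(('top0',viewer.camera_info('top'),(130,250,260,350),6),('w0',pickle.load(open('w0.pkl','rb')),(140,270,270,380),5)):
    im=cv2.imread(f'pics/{f}.png')[r0:r1,c0:c1];im=cv2.resize(im,None,fx=k,fy=k,interpolation=cv2.INTER_CUBIC)
    a=im.copy()
    for P,col in polys:
        p=((proj(ci,D(P))-[c0,r0]+.5)*k).astype(np.int32);cv2.polylines(a,[p],True,col,1)
    h=np.hstack([im,a]);s=min(800/h.shape[1],600/h.shape[0],1)
    cv2.imwrite(f'pics/ov_{f}_{sys.argv[5]}.png',cv2.resize(h,None,fx=s,fy=s,interpolation=cv2.INTER_AREA))
E
python3 ov.py 501 67.5 0.06 -13 a
```

```text
(no output)
```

View pics/ov_top0_a.png

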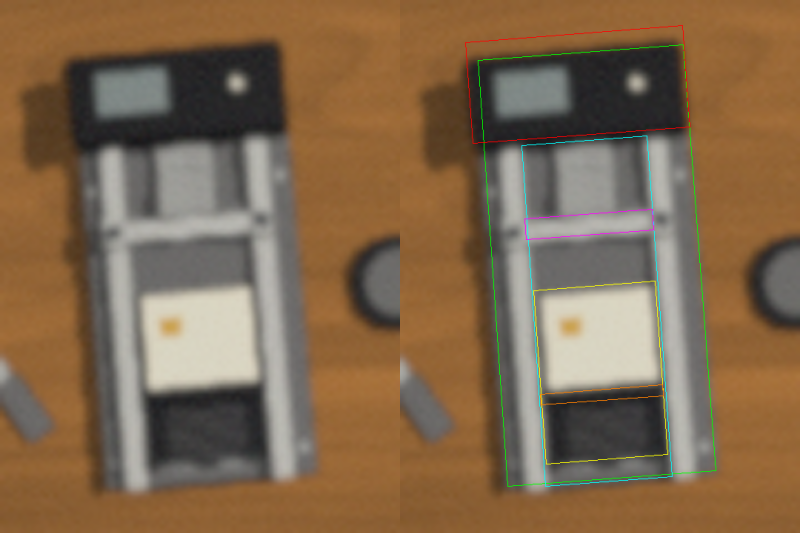

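View pics/ov_w0_a.png

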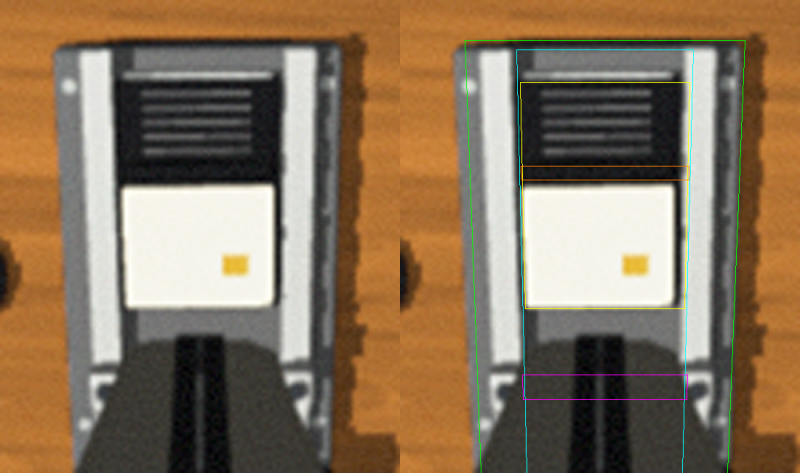

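The overlay fits to about 2 mm: dock at about (500.5, 67.2), yaw 0.06, carrier at dock x≈-13, so the pad is near (454, 64.5). The ridge rear face should be at about x=471. Now I'll press.

```bash
python3 - <<'E'
from h import *
p=[454,64.5]
robot.servo_line([*p,60],feed=150);robot.hold(.15)
f0=np.array(robot.observe()['contact_force']);print(f0,robot.observe()['grip_width'])
np.save('f0.npy',f0)
for z in(40,38,36,34,32,30,29,28.5,28,27.5,27,26.5):
    robot.servo_line([*p,z],feed=30);robot.hold(.08);o=robot.observe();F=np.array(o['contact_force'])-f0
    print(z,np.round(o['tcp_pos'],2),F.round(1),np.round(o['wrist_torque'],2),o['t'])
    if F[2]>24:break
ci=viewer.camera_info("wrist");im=viewer.read_camera("wrist");cv2.imwrite('pics/w1.png',im[:,:,::-1])
E
```

```text
[ 0.9708002  -0.6828889  -0.01246732] 0.004564326758246799
40 [454.13  64.57  40.12] [-0.2  0.5 -0.2] [ 0.05 -0.15  0.06] 8.0167
38 [454.02  64.5   38.01] [-1.7  1.   0.1] [ 0.06 -0.13  0.02] 8.35
36 [454.29  64.59  36.33] [-2.  -0.5  5.7] [-0.1   0.02 -0.02] 8.6833
34 [454.29  64.6   34.44] [-2.8  0.3  6.5] [-0.02  0.16  0.02] 9.0167
32 [454.25  64.59  32.54] [-2.5 -0.2  7.8] [-0.02  0.21 -0.03] 9.35
30 [454.26  64.57  30.64] [-2.2 -0.7 10.3] [-0.04  0.3  -0.02] 9.6833
29 [454.28  64.58  29.72] [-3.  -0.2 10.7] [-0.03  0.32  0.03] 10.0167
28.5 [454.27  64.62  29.25] [-3.3  0.1 10.8] [-0.04  0.39 -0.06] 10.35
28 [454.26  64.61  28.77] [-4.4  0.9 11.4] [-0.14  0.42 -0.05] 10.6833
27.5 [454.29  64.58  28.42] [-4.  -0.1 14. ] [-0.14  0.54  0.04] 11.0167
27 [454.29  64.58  28.37] [-5.6  0.1 19.9] [-0.27  0.92 -0.02] 11.35
26.5 [454.32  64.6   28.33] [-6.7 -1.7 25.4] [-0.38  1.38 -0.01] 11.6833
```

View pics/w1.png

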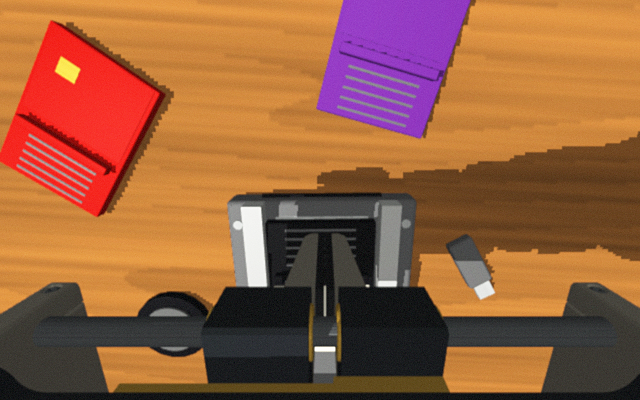

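The plate is fully down: the tip stays at z≈28.35 and the force climbs steeply to 25 N. Now I'll slide forward in steps, keeping that press.

```bash
python3 - <<'E'
from h import *
f0=np.load('f0.npy');yaw=.06;u=np.array([np.cos(yaw),np.sin(yaw)]);p=np.array([454,64.5]);z=26.5;d=0;hit=0
while d<104 and robot.observe()['t']<26:
    step=5 if d<80 else 2
    d+=step
    robot.servo_line([*(p+d*u),z],feed=40 if d<80 else 20);robot.hold(.04)
    o=robot.observe();F=np.array(o['contact_force'])-f0
    fw=-F[:2]@u;lat=F[:2]@[-u[1],u[0]]
    a=np.array(o['tcp_pos']);print(d,a.round(1),'adv',round((a[:2]-p)@u,1),'fwd',fw.round(1),'lat',lat.round(1),'z',F[2].round(1),z,round(o['t'],2))
    if F[2]<20:z-=.4
    elif F[2]>34:z+=.5
    if fw>38 or F[2]>60 or abs(lat)>20:print('stop');break
E
```

```text
5 [454.6  64.6  28.2] adv 0.6 fwd 19.4 lat -0.6 z 41.8 26.5 12.05
10 [456.1  64.7  28.2] adv 2.1 fwd 27.3 lat 0.1 z 47.9 27.0 12.37
15 [463.4  65.3  28.3] adv 9.4 fwd 19.6 lat 1.2 z 32.6 27.5 12.68
20 [463.5  65.3  28.2] adv 9.6 fwd 32.6 lat 1.0 z 48.5 27.5 13.0
25 [476.4  66.2  28.4] adv 22.5 fwd 8.5 lat 1.4 z 14.8 28.0 13.32
30 [476.6  66.2  28.3] adv 22.7 fwd 22.2 lat 0.5 z 35.7 27.6 13.63
35 [486.6  66.9  28.4] adv 32.7 fwd 8.3 lat 1.7 z 12.0 28.1 13.95
40 [486.7  66.8  28.3] adv 32.8 fwd 22.8 lat 0.6 z 32.9 27.700000000000003 14.27
45 [495.   67.5  28.3] adv 41.1 fwd 14.8 lat 0.8 z 22.3 27.700000000000003 14.58
50 [500.1  67.9  28.4] adv 46.2 fwd 12.8 lat 0.5 z 22.4 27.700000000000003 14.9
55 [505.3  68.2  28.4] adv 51.5 fwd 13.0 lat 1.3 z 19.7 27.700000000000003 15.22
60 [507.5  68.5  28.3] adv 53.6 fwd 21.2 lat 1.6 z 33.0 27.300000000000004 15.53
65 [514.3  69.   28.3] adv 60.5 fwd 16.4 lat 1.6 z 26.9 27.300000000000004 15.85
70 [519.6  69.3  28.4] adv 65.7 fwd 16.6 lat 1.1 z 25.5 27.300000000000004 16.17
75 [523.7  69.6  28.3] adv 69.9 fwd 18.1 lat 2.0 z 26.6 27.3000000000000
[... 363 characters left out ...]
 fwd 28.6 lat 0.5 z 34.9 27.800000000000004 18.09
90 [537.1  70.3  28.4] adv 83.3 fwd 18.8 lat 1.0 z 23.1 28.300000000000004 18.38
92 [537.9  70.4  28.4] adv 84.1 fwd 22.6 lat 0.6 z 24.6 28.300000000000004 18.68
94 [540.8  70.7  28.4] adv 87.0 fwd 20.7 lat 1.1 z 22.9 28.300000000000004 18.97
96 [543.2  70.9  28.4] adv 89.4 fwd 18.5 lat 1.4 z 20.4 28.300000000000004 19.26
98 [545.5  71.1  28.4] adv 91.8 fwd 18.5 lat 2.2 z 20.2 28.300000000000004 19.55
100 [547.2  71.2  28.4] adv 93.4 fwd 17.9 lat 1.6 z 21.1 28.300000000000004 19.84
102 [547.8  71.3  28.4] adv 94.0 fwd 22.6 lat 2.2 z 24.4 28.300000000000004 20.13
104 [547.8  71.3  28.4] adv 94.0 fwd 27.8 lat 0.8 z 30.7 28.300000000000004 20.43
```

Advance stopped at 94 mm while the forward force kept rising. The tip is at x=547.8 and home predicts about 546.5. I'll push a bit more with less press, then look.

```bash
python3 - <<'E'
from h import *
f0=np.load('f0.npy');yaw=.06;u=np.array([np.cos(yaw),np.sin(yaw)]);p=np.array([454,64.5])
for d,z in((104,29.0),(106,29),(108,29)):
    robot.servo_line([*(p+d*u),z],feed=20);robot.hold(.1)
    o=robot.observe();F=np.array(o['contact_force'])-f0;a=np.array(o['tcp_pos'])
    print(d,a.round(2),'adv',round((a[:2]-p)@u,2),'fwd',round(-F[:2]@u,1),F.round(1),o['t'])
    if -F[:2]@u>45:break
for n in('scene','top'):
    im=viewer.read_camera(n)[:,:,::-1]
    r=(190,285,270,400) if n=='scene' else (130,250,260,350)
    cv2.imwrite(f'pics/{n}1.png',cv2.resize(im[r[0]:r[1],r[2]:r[3]],None,fx=5,fy=5,interpolation=cv2.INTER_CUBIC))
E
```

```text
104 [547.93  71.24  28.44] adv 94.16 fwd 25.6 [-25.7   1.   24.7] 20.775
106 [548.01  71.23  28.42] adv 94.24 fwd 30.5 [-30.5  -0.6  29.5] 21.125
108 [548.05  71.21  28.4 ] adv 94.28 fwd 35.9 [-35.9  -1.6  34.4] 21.475
```

View pics/scene1.png

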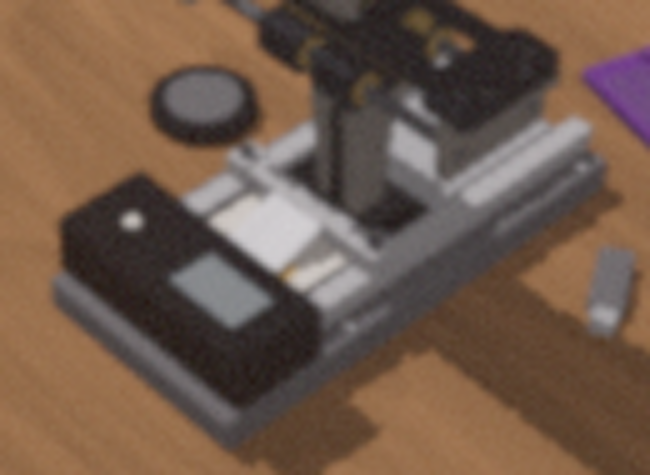

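```bash
python3 - <<'E'
from h import *
f0=np.load('f0.npy');yaw=.06;u=np.array([np.cos(yaw),np.sin(yaw)]);p=np.array([454,64.5])
for d,z in((107,29.8),(107,30.5)):
    robot.servo_line([*(p+d*u),z],feed=20);robot.hold(.1)
    o=robot.observe();F=np.array(o['contact_force'])-f0;a=np.array(o['tcp_pos'])
    print(d,a.round(2),'adv',round((a[:2]-p)@u,2),'fwd',round(-F[:2]@u,1),F.round(1),o['t'])
# relieve forward push without dragging back (still a slight preload), then straight up
for d,z in((95.5,29.2),(95.0,34),(94.6,44),(94.6,70)):
    robot.servo_line([*(p+d*u),z],feed=30 if z<50 else 80)
    o=robot.observe();F=np.array(o['contact_force'])-f0;a=np.array(o['tcp_pos'])
    print(d,z,a.round(2),F.round(1),o['t'])
robot.servo_line([400,61,180],feed=200)
robot.hold(.2)
ims={}
for n in('scene','top','wrist'):
    im=viewer.read_camera(n)[:,:,::-1];cv2.imwrite(f'pics/{n}2.png',im)
    ci=viewer.camera_info(n)
    for k in('carrier','press_pad','home','lift_plate'):
        try:
            for q in viewer.pinpoint(k,n)[:3]:print(n,k,round(q['confidence'],2),(ci['R'].T@(q['at']-ci['t'])).round(1))
        except Exception as e:print(k,e)
    if n!='wrist':
        r=(190,285,270,400) if n=='scene' else (130,250,260,350)
        cv2.imwrite(f'pics/{n}2c.png',cv2.resize(im[r[0]:r[1],r[2]:r[3]],None,fx=5,fy=5,interpolation=cv2.INTER_CUBIC))
print(robot.observe()['t'])
E
```

```text
107 [548.14  71.08  28.44] adv 94.36 fwd 30.0 [-30.   -0.7  25.4] 21.925
107 [548.31  70.77  28.49] adv 94.52 fwd 28.1 [-28.1   0.2  18.9] 22.275
95.5 29.2 [548.07  70.03  28.67] [-6.7  0.1  0.5] 22.8083
95.0 34 [548.49  69.9   33.97] [-5.6  0.1 -2. ] 23.1167
94.6 44 [549.61  70.3   44.73] [-0.3  0.8 -0.3] 23.6
94.6 70 [548.82  70.05  70.64] [-0.3  0.6 -0.7] 24.075
scene carrier 0.96 [325.4  97.5  -3.2]
scene carrier 0.71 [573.3  70.8  19.2]
scene carrier 0.37 [467.7 171.4  -4.4]
scene press_pad 0.96 [356.3  90.6   9.3]
scene press_pad 0.68 [543.1  67.2  29.1]
scene press_pad 0.62 [ 421.4 -116.8    9.4]
scene home 0.6 [571.9  68.9  25.5]
lift_plate it knows: bridge, card_box, carrier, dock, glue, home, lens_cap, mug, press_pad, stamp, stapler, usb_stick
top carrier 0.73 [571.2  71.2  17.5]
top carrier 0.57 [389.1 -98.1  -2.6]
top press_pad 0.94 [534.9  69.5  25.5]
top press_pad 0.87 [ 416.  -111.8    6.6]
top home 0.96 [575.4  72.4  24.5]
lift_plate it knows: bridge, card_box, carrier, dock, glue, home, lens_cap, mug, press_pad, stamp, stapler, usb_stick
wrist carrier 0.92 [388.7 -98.7   2.7]
wrist carrier 0.71 [325.7  99.7   1.8]
wrist press_pad 0.86 [ 417.7 -114.8   11.4]
wrist press_pad 0.65 [355.7  92.2  13.5]
lift_plate it knows: bridge, card_box, carrier, dock, glue, home, lens_cap, mug, press_pad, stamp, stapler, usb_stick
25.95
```

View pics/scene2c.png

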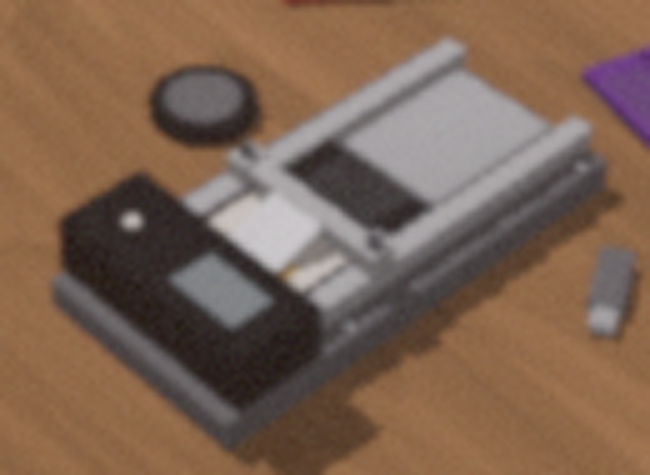

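View pics/top2c.png

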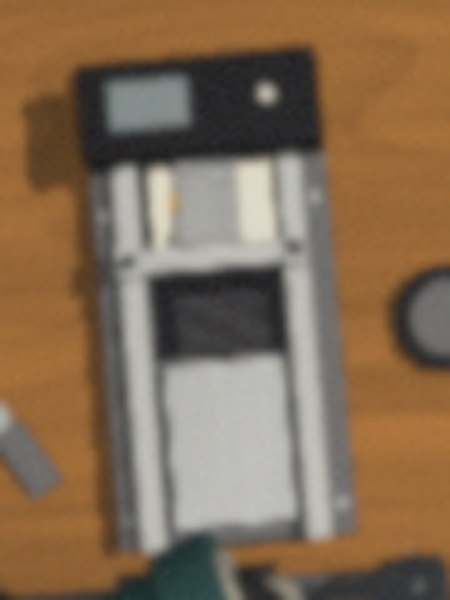

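View pics/wrist2.png

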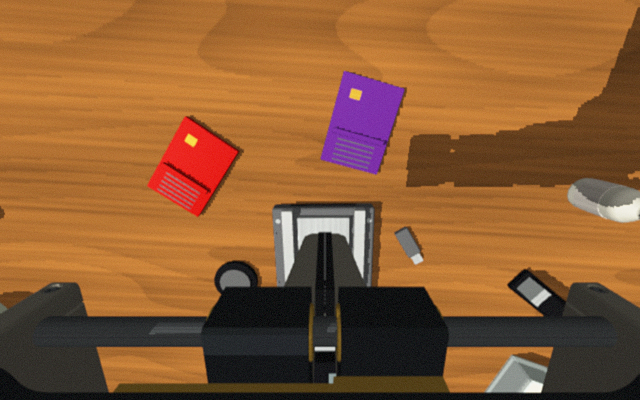

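The scene crop shows the lift plate risen behind the tail (bright, about (450,140)). The carrier is under the bridge and leaf, its white card reaching the head at (270,240). The cap and memory stick haven't moved and the hand is clear.

```bash
python3 - <<'E'
from h import *
print(robot.job_done());o=robot.observe();print(o['t'],o['contact_force'])
E
```

```text
the job is handed in; nothing more can be done
None
the job is handed in; nothing more can be done
```

The carrier is loaded in the card encoder: fully home as far as I can measure, with the lift plate sprung up behind it. I handed the job in shortly after 26 s on the robot's clock, against the 40 s limit.

- **Press:** I pressed with shut fingertips on the ribbed pad until the plate was fully down. The tip stopped at 28.4 mm, where 28 mm means flush, at about 25 N.
- **Slide:** Still pressing, I slid the carrier along the dock until it stopped dead after 94 mm of fingertip travel. The press ranged from 12 to 48.5 N, and the two lowest readings (12.0 and 14.8 N) were around the 13.5 N that holds the plate fully down. The tip stayed at 28.2–28.4 mm throughout, so the carrier never rose. It moved in small stick-slip jumps at first.
- **End stop:** At the stop, the forward force rose to 36 N with almost no further movement. I then lifted straight off and moved the hand away.

**Last checks:**
- **Carrier position:** The networks put the carrier origin at (573, 71, 19) from the scene camera and (571, 71, 18) from the top camera. Home by my dock fit is about (572, 71.5, 20), so they agree within the networks' 4 mm accuracy.
- **Lift plate:** The pictures show it risen behind the tail. There was no direct reading of the joint.
- **Bystanders:** The lens cap and memory stick were where they started in the final pictures. I did not measure the others, but the arm never went near them.

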